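# Seat a snap-in trim strip with a hand roller

## Robot

A 6-joint arm with a two-finger parallel gripper is mounted at the origin on a cart in front of the work surface, level with it; the furniture and walls round the work are solid. World frame = base frame: x ahead of the robot, y to its left, z up, the work surface at z = 0. Lengths are in mm, angles in rad, forces in N, time in s.
With the tool pointing down it reaches from about 275 to 750 mm from the base axis. Payload 10.2 kg.
Tool frame: the origin (TCP) lies at the very end of the fingers, on their centre line; the grasp point (between the pads) lies 19 mm behind it; z points along the fingers, y is the line along which they close (so a half turn about z gives the same grasp; the last joint's range is limited). The gripper opens to 85 mm and grips with 20 to 120 N. Pads are 22 mm wide; open, the fingers measure 114 mm over their backs; the gripper's body (76 mm by 85 mm) begins 54 mm behind the grasp point. The pads swing forward as they close: fully open they stand 13 mm farther back than shut.
Start: joints at [1.109, 0.313, 1.498, -0, 1.331, -0.223], TCP at [124.194, 510.105, 231.294] pointing down, gripper open.
Joint ranges: [-2.94, 2.94], [-0.97, 2.17], [0.19, 2.56], [-1.23, 4.37], [0.02, 3.11], [-2.88, 2.88]. Speed limits (rad/s): [2.39, 2.39, 3.01, 3.14, 3.14, 3.14].

## Interface

Orientations are given as a unit quaternion [w, x, y, z].
In Python, from rig import ctrl, optics gives the robot as it stands. The module is installed in compiled form; this text tells all that it offers.
- The arm moves only by the shell command python3 -m handwheel 'ROWS' [FORCE]. ROWS is JSON, a list that holds one entry, the list of rows, each a list of 5 numbers: the gripper command: -1 is fully open, 1 is shut, values between are in proportion, then the shift along the world's x, y, z in units of 50 mm (1.0 is 50 mm), then the turn about the world's z in units of 8 degrees (1.0 is 8 degrees). In form: [[[gripper, tx, ty, tz, twist], ...]]. A call has 1 to 10 rows; each row shifts and turns the commanded pose from where the row before left it; what a row does not reach is not made up. A row lasts 1/10 s, in which the tool goes at most 50 mm and 8.59 degrees, less where a joint would pass 70% of its speed; a pose out of reach is approached as far as the arm can. A call is refused whole if a number of a shift passes 1 or a number of a turn 1, either way. A call with a gripper value outside its range is refused whole. The fingers move at their own pace and stop on an object; FORCE is the grip in N (left out, the last holds). Time passes only in rows, so rows that do not move let the fingers close. It gives the time, the measured TCP pose, the force, the opening and the grip force at its end, in the units of the state.
- ctrl.sense(): the state, without advancing time (a new reading comes with each control period).
- optics.capture(name): name is "side" or "top" or "wrist"; returns a dict with "img" (384x512x3 uint8, blue, green, red), "K" (3x3 intrinsics, pixels), "R" (3x3) and "t" (3): a world point X has camera coordinates R X + t. Camera axes: x right, y down, z forward; pixel columns grow to the right and rows downward; lengths in mm; the calibration is good to about 2 mm. A picture is of the moment at which its call begins. There is no depth.
- ctrl.finish_job(): hands the job in; it is judged then, once.
The state is a dict: "time_s": time; "joints": joint angles; "dq": joint speeds; "tau": joint torques, N m; "eef_pos": TCP position; "ee_rot": TCP orientation; "force": force on the tool from outside, world axes, zero at the start; "wrist_torque": the same for the moment, N m; "grip_width": opening from 0.0 (shut) to 1.0 (fully open); "grip_force": force on a finger pad.
Only numpy, scipy, OpenCV 4.12 (cv2) and the standard library are available. Lean on these libraries where they do the work, as an engineer would, in place of code of your own. Each camera call takes 0.05 s, during which the arm holds its last target. There are 200 camera calls.

## Task

The four green trim pieces in the aluminium rail still stand proud. Pick up the twin-wheel hand roller by its orange handle, set it on one end of the strip and roll it along to the other end with firm pressure, without lifting it, so that all four pieces sit flush in the rail. Then stand the roller on its wheels on the bench, clear of the rail, and let go; do not touch the rail or strip with the gripper, and leave the black tape roll where it is.

Things in the scene. Friction and masses are not known exactly. Their poses are not given: they have to be found in the camera images.
- roller: Grey hand roller on two black wheels in line, 66 (x, rolling direction) x 54 (y) x 96 mm high, 0.3 kg. Origin: centre of its underside, level with the wheels' lowest points; z up. Wheels: radius 15, width 36 mm, axles at x = +-20 mm. Frame up to z = 38, orange handle from z = 56 to 96 mm. Rolls easily either way along x.
- roller_grip (a point): Centre of the roller's orange block handle, 77 mm above its origin, same axes. Handle: 26 (x) x 52 (y) x 40 mm; grip it from above across its 26 mm (along x), fingertips at least 15 mm above the frame. It is sprung: pressed down against the wheels it gives up to 10 mm, from 10 N at first to 16 N; about 5 mm of give seats the pieces.
- rail: Aluminium channel rail fixed to the bench, 186 (y, long) x 64 (x) x 30 mm high, black end caps. Origin: centre of its underside; z up. Channel along y, 39 mm over its walls, holds four green pieces, each 38 (y) x 25 mm, centred at x = 0, y = -58.5, -19.5, 19.5, 58.5 mm; tops at z = 35 mm when proud, 30 (level with walls and caps) when flush. The wheels are wider than the pieces and run onto walls and caps.
- trim_1 (a joint): How far the green trim piece at rail y = -58.5 mm has been pressed down, m: near 0 standing proud, 0.005 flush. About 4 N moves it; it stays where it is left.
- trim_2 (a joint): How far the green trim piece at rail y = -19.5 mm has been pressed down, m: near 0 standing proud, 0.005 flush. About 4 N moves it; it stays where it is left.
- trim_3 (a joint): How far the green trim piece at rail y = 19.5 mm has been pressed down, m: near 0 standing proud, 0.005 flush. About 4 N moves it; it stays where it is left.
- trim_4 (a joint): How far the green trim piece at rail y = 58.5 mm has been pressed down, m: near 0 standing proud, 0.005 flush. About 4 N moves it; it stays where it is left.
- roller_wheel (a joint): Turning angle of the roller's wheel at its +x end, rad; grows as the roller rolls toward its own +x.
- tape: Bystander: roll of black tape lying flat, 52 mm across, 15 mm high, loose; origin at the centre of its underside. Leave it alone.
Not all that is in view belongs to the job. What is shaped like the roller but blue is not meant.

How it is judged:
By the outcome, as a careful person would: the job done as asked, in the order asked, and still so for the second after the job is handed in, with the robot touching nothing.
It also fails if it takes over 48 s, if anything falls off the work surface, if the arm or the gripper's body presses on something with over 40 N, if the wrist force passes 120 N, or if a joint passes its speed limit or range.

## Working session

There is one attempt and no reset: what is moved stays moved. The work goes in short steps, Python scripts to look and compute and a shell command to move; the robot and the scene stay as the last step left them, time stands still between calls to the robot, and variables do not carry over. Pictures are saved under pics/ and viewed, at most 10 in all, crops included, and the job is handed in when it is done.

```bash
mkdir -p pics; cat > h.py <<'E'
import numpy as np,cv2
from rig import ctrl,optics
def snap(n,f):
    c=optics.capture(n); cv2.imwrite(f'pics/{f}.png',c['img']); np.savez(f'{f}.npz',**c); return c
def px2w(f,u,v,z):
    c=np.load(f'{f}.npz'); d=c['R'].T@np.linalg.solve(c['K'],[u,v,1]); o=-c['R'].T@c['t']
    return o+d*(z-o[2])/d[2]
def proj(f,X):
    c=np.load(f'{f}.npz'); p=c['K']@(c['R']@np.array(X,float)+c['t']); return p[:2]/p[2]
E
python3 - <<'E'
from h import *
snap('top','top0');snap('side','side0')
a=cv2.imread('pics/top0.png');b=cv2.imread('pics/side0.png')
for f in('top0','side0'):
    c=np.load(f+'.npz');print(-c['R'].T@c['t'],c['R'][2],c['K'][0,0])
s=ctrl.sense();print(s)
E
```

```text
[ 453.56788007  363.84285561 1012.88729523] [ 0.09949605 -0.00842248 -0.99500231] 488.6539925499881
[ 561.93413553 -318.90392418  588.4075263 ] [-0.0185464   0.81280068 -0.58224658] 386.9243408810908
{'time_s': 0.1, 'joints': array([ 1.10859505e+00,  3.13374678e-01,  1.49834023e+00,  2.68471365e-05,
        1.33098988e+00, -2.23409039e-01]), 'dq': array([-0.00098521, -0.00174322, -0.00071939, -0.00017056, -0.00020846,
       -0.00059063]), 'tau': array([ 1.68405171e-03, -4.12906337e+01, -2.60144788e+01, -2.20526440e-04,
        3.10980657e-03, -2.43610691e-05]), 'eef_pos': array([124.08776972, 509.89984888, 230.81007228]), 'ee_rot': array([-1.99189648e-04,  1.19115801e-01,  9.92880213e-01, -5.19328968e-04]), 'force': array([ 0.64112975,  0.20016609, -0.83939629]), 'wrist_torque': array([ 0.01229429, -0.00432881,  0.01928593]), 'grip_force': 0.0, 'grip_width': 0.9961323669317451}
```

View pics/top0.png

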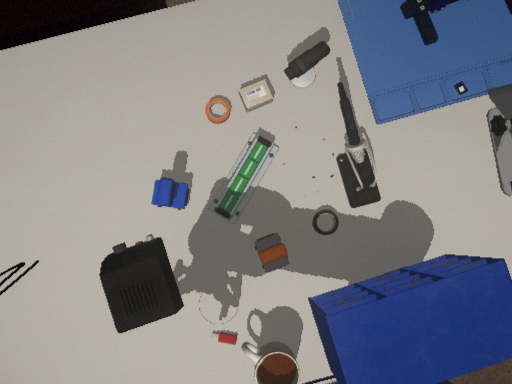

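View pics/side0.png

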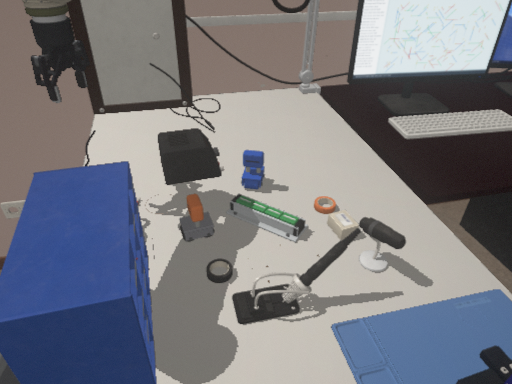

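The top picture shows these candidates:
- grey roller with orange block at (272,252), which is my choice
- blue look-alike at (170,194)
- red item at (227,338)
- orange ring at (218,110)

The rail is at (247,175) and the tape at (325,222). The side picture has the roller at (196,215) and the rail at (267,215). I'll check the choice in a close crop.

```bash
python3 - <<'E'
from h import *
a=cv2.imread('pics/top0.png')[120:285,200:350]
cv2.imwrite('pics/ctop.png',cv2.resize(a,None,fx=3.6,fy=3.6,interpolation=cv2.INTER_CUBIC))
a=cv2.imread('pics/side0.png')[180:290,160:320]
cv2.imwrite('pics/cside.png',cv2.resize(a,None,fx=5,fy=5,interpolation=cv2.INTER_CUBIC))
E
```

```text
(no output)
```

View pics/ctop.png

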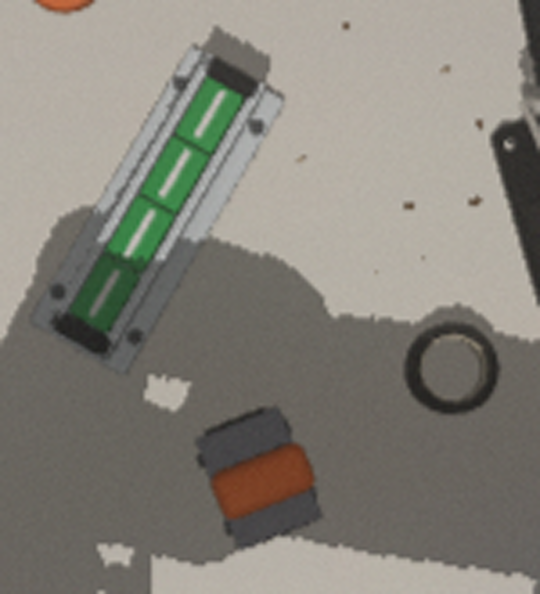

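View pics/cside.png

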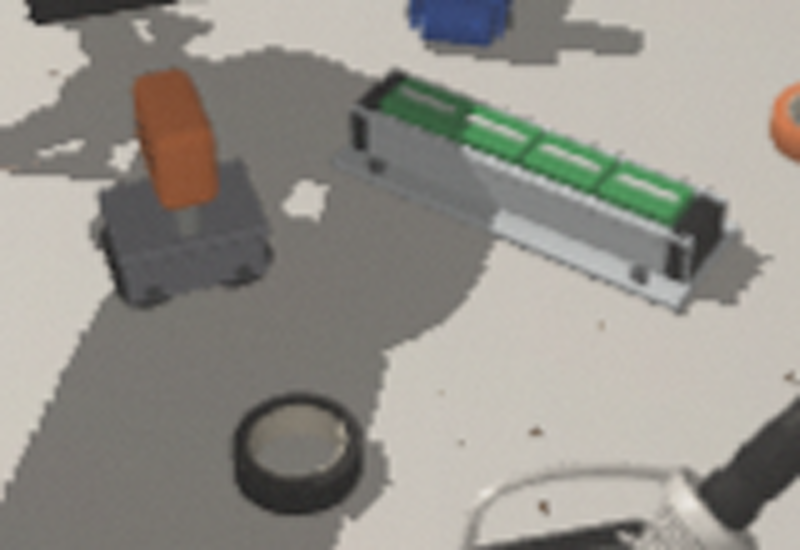

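The crop confirms the roller: grey frame, orange handle at crop (262,481), and its rolling axis runs along the short-handle direction. Rail flange corners in the crop are about (33,320), (125,372), (196,45), (284,97).

```bash
cat > m.py <<'E'
from h import *
def T(u,v,z): return px2w('top0',200+u/3.6-.36,120+v/3.6-.36,z)[:2]
def S(u,v,z): return px2w('side0',160+u/5-.4,180+v/5-.4,z)[:2]
E
python3 - <<'E'
from m import *
np.set_printoptions(precision=1,suppress=True)
def quad(n,P,z,F=T):
    w=np.array([F(*p,z) for p in P]);print(n,w.mean(0),'sides',[np.linalg.norm(w[i]-w[i-1]) for i in range(4)],'ang',[np.degrees(np.arctan2(*(w[i]-w[i-1])[::-1])) for i in range(4)])
quad('flangeT',[(33,320),(125,372),(284,97),(196,45)],3)
quad('greenT',[(68,314),(106,333),(246,92),(216,76)],34)
quad('frameT',[(200,437),(277,408),(322,515),(243,545)],38)
quad('handleT',[(211,476),(296,445),(314,490),(230,518)],92)
quad('handleS',[(135,80),(183,70),(215,130),(157,142)],96,S)
quad('greenS',[(405,78),(695,188),(678,222),(382,108)],34,S)
print('tape',T(452,367,15),S(300,435,15))
# colour segmentation
for f,n in(('top0','top'),('side0','side')):
    a=cv2.imread(f'pics/{f}.png');h=cv2.cvtColor(a,cv2.COLOR_BGR2HSV)
    for nm,lo,hi in(('orange',(4,120,60),(14,255,255)),('green',(50,90,40),(80,255,255))):
        m=cv2.inRange(h,lo,hi)
        k,l,s,c=cv2.connectedComponentsWithStats(cv2.morphologyEx(m,cv2.MORPH_CLOSE,np.ones((5,5))))
        for i in range(1,k):
            if s[i,4]>150:
                pts=np.argwhere(l==i)[:,::-1].astype(np.float32);r=cv2.minAreaRect(pts)
                b=cv2.boxPoints(r); w=np.array([px2w(f,*p,35 if nm=='green' else 90)[:2] for p in b])
                print(f,nm,s[i,4],r,w.mean(0),'ang',[np.degrees(np.arctan2(*(w[j]-w[j-1])[::-1])) for j in range(4)])
E
```

```text
flangeT [578.7 375.2] sides [np.float64(185.99692044029376), np.float64(60.73452292407196), np.float64(184.36444804345794), np.float64(59.72557320225794)] ang [np.float64(149.61254054889918), np.float64(-119.5381027780464), np.float64(-30.074570597580415), np.float64(58.90749973812963)]
greenT [577.4 375.2] sides [np.float64(157.96134496943793), np.float64(23.695530082704156), np.float64(157.00777787124056), np.float64(19.233284637066753)] ang [np.float64(148.30782063594341), np.float64(-116.6707341246898), np.float64(-30.08613641521065), np.float64(61.463545594399896)]
frameT [425.4 319.7] sides [np.float64(63.37153856619302), np.float64(45.4076673178974), np.float64(63.40368926764888), np.float64(46.36754475852027)] ang [np.float64(21.63813971663746), np.float64(-69.64436415844494), np.float64(-157.49470454736164), np.float64(110.35142702219811)]
handleT [423.8 321. ] sides [np.float64(23.730232825346896), np.float64(47.069844382599655), np.float64(24.988795872328243), np.float64(45.96250208725592)] ang [np.float64(24.297437697256967), np.float64(-70.2963113975305), np.float64(-158
[... 1654 characters left out ...]
ide0 orange 330 ((194.7798309326172, 207.2660675048828), (26.81913948059082, 13.40956974029541), 73.3007583618164) [427.3 304.4] ang [np.float64(109.7087428805327), np.float64(30.669535686540737), np.float64(-71.82766711939537), np.float64(-151.73190837641687)]
side0 orange 151 ((324.5, 204.5), (21.0, 15.0), -0.0) [697.1 323.9] ang [np.float64(-177.5915612171312), np.float64(84.42307037170309), np.float64(2.4661204272471595), np.float64(-98.05443809280297)]
side0 green 481 ((266.5, 209.5), (63.69350051879883, 7.984899520874023), 21.801406860351562) [574.6 371.6] ang [np.float64(149.63329566888856), np.float64(80.05023824844902), np.float64(-31.11842208126712), np.float64(-107.5988522594277)]
```

```bash
python3 - <<'E'
from h import *
np.set_printoptions(precision=0,suppress=True)
for n,a,b in(('bin',(311,300),(133,166)),('black box',(160,240),(213,150)),('lamp/iron end',(341,86),(358,232))):
    P=[(lambda c:c['K']@np.c_[c['R'],c['t']])(np.load(f+'.npz')) for f in('top0','side0')]
    X=cv2.triangulatePoints(P[0],P[1],np.array(a,float),np.array(b,float)).ravel();X=X[:3]/X[3]
    print(n,X,proj('top0',X),proj('side0',X))
E
```

```text
bin [346. 263. 214.] [312. 305.] [140. 166.]
black box [446. 530.  95.] [160. 242.] [215. 150.]
lamp/iron end [734. 194. 131.] [341.  86.] [357. 232.]
```

```bash
python3 -m handwheel '[[[-1,0.6,-0.38,0,-0.68],[-1,0.6,-0.38,0,-0.68],[-1,0.6,-0.38,0,-0.68],[-1,0.6,-0.38,0,-0.68],[-1,0.6,-0.38,0,-0.68],[-1,0.6,-0.38,0,-0.68],[-1,0.6,-0.38,0,-0.68],[-1,0.6,-0.38,0,-0.68],[-1,0.6,-0.38,0,-0.68],[-1,0.6,-0.38,0,-0.68]]]' 40
python3 -m handwheel '[[[-1,0,0,-0.4,0],[-1,0,0,-0.4,0],[-1,0,0,-0.4,0],[-1,0,0,-0.4,0],[-1,0,0,0,0],[-1,0,0,0,0]]]'
python3 - <<'E'
from h import *
from scipy.spatial.transform import Rotation as R
s=ctrl.sense();q=s['ee_rot'];y=R.from_quat(np.r_[q[1:],q[0]]).as_matrix()[:,1];print(s['eef_pos'],np.degrees(np.arctan2(y[1],y[0])),s['joints'])
c=snap('side','s1');w=snap('wrist','w1')
cv2.imwrite('pics/v1.png',cv2.resize(np.hstack([c['img'],w['img']]),(800,300)))
E
```

```text
time_s: 1.1
eef_pos: [425.2, 319.1, 231.0]
ee_rot: [-0.0, 0.561, 0.828, -0.0]
force: [0.8, 0.5, 0.7]
grip_width: 1.0
grip_force: 0.0
time_s: 1.7
eef_pos: [424.3, 320.2, 151.7]
ee_rot: [-0.0, 0.56, 0.829, -0.0]
force: [0.0, 0.4, 0.1]
grip_width: 1.0
grip_force: 0.0
[424.28929268 320.17306009 151.68425412] 21.920801877209286 [4.25850182e-01 4.02427831e-01 1.58968876e+00 2.51322776e-05
 1.14958768e+00 4.32497384e-02]
```

View pics/v1.png

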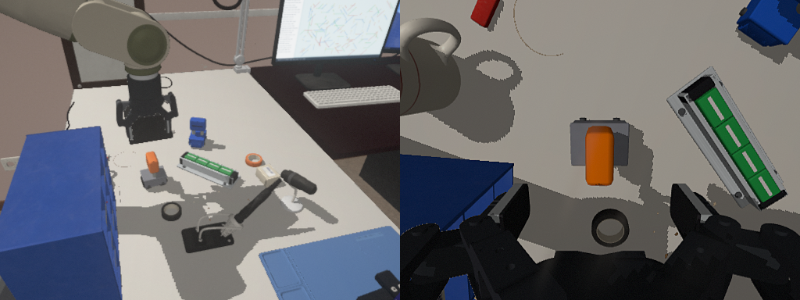

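The side view shows the arm clearing the bin. In the wrist view the handle is square to the fingers, at about (600,155) in the composite. I'll check the estimate against the wrist picture numerically.

```bash
python3 - <<'E'
from h import *
a=cv2.imread('pics/w1.png');h=cv2.cvtColor(a,cv2.COLOR_BGR2HSV)
m=cv2.inRange(h,(4,120,60),(16,255,255));k,l,s,c=cv2.connectedComponentsWithStats(m)
i=1+np.argmax(s[1:,4]);print(s[i],cv2.minAreaRect(np.argwhere(l==i)[:,::-1].astype(np.float32)))
th=np.radians(21.8);e=np.array([np.cos(th),np.sin(th),0]);n=np.array([-e[1],e[0],0])
P=[]
for z in(56,96):
  for sx in(-13,13):
    for sy in(-26,26):
        X=np.array([424.4,320.3,z])+sx*e+sy*n;p=proj('w1',X);P.append(p)
P=np.array(P);print(P.min(0),P.max(0));print(P.round(0).tolist())
# top-face centre in x-line
E
```

```text
[ 237  161   37   77 2656] ((255.0, 199.0), (76.0, 36.0), 90.0)
[233.40793765 160.51171225] [272.09539665 241.79462872]
[[238.0, 221.0], [237.0, 161.0], [268.0, 221.0], [269.0, 161.0], [235.0, 242.0], [233.0, 171.0], [271.0, 242.0], [272.0, 171.0]]
```

```bash
python3 -m handwheel '[[[-1,0.02,0,-0.4,0],[-1,0,0,-0.4,0],[-1,0,0,-0.4,0],[-1,0,0,-0.4,0],[-1,0,0,-0.27,0],[-1,0,0,0,0],[-1,0,0,0,0]]]' 40
python3 -m handwheel '[[[1,0,0,0,0],[1,0,0,0,0],[1,0,0,0,0],[1,0,0,0,0],[1,0,0,0,0],[1,0,0,0,0],[1,0,0,0,0],[1,0,0,0,0]]]' 60
```

```text
time_s: 2.5
eef_pos: [425.7, 320.4, 58.7]
ee_rot: [0.0, 0.56, 0.829, 0.001]
force: [-0.3, -0.1, 0.7]
grip_width: 1.0
grip_force: 0.0
time_s: 3.3
eef_pos: [425.4, 320.2, 58.1]
ee_rot: [0.0, 0.56, 0.829, 0.0]
force: [-0.2, 0.0, 5.3]
grip_width: 0.293
grip_force: 61.7
```

```bash
python3 -m handwheel '[[[1,0,0,0.3,0],[1,0,0,0.4,0],[1,0,0,0.4,0],[1,0,0,0.4,0],[1,0,0,0.3,0],[1,0,0,0,0],[1,0,0,0,0]]]' 60
python3 -m handwheel '[[[1,0.42,0.045,0,-0.65],[1,0.42,0.045,0,-0.65],[1,0.42,0.045,0,-0.65],[1,0.42,0.045,0,-0.65],[1,0.42,0.045,0,-0.65],[1,0.42,0.045,0,-0.65],[1,0.42,0.045,0,-0.65],[1,0.42,0.045,0,-0.65],[1,0.42,0.045,0,-0.65],[1,0.4,0.045,0,-0.65]]]'
python3 -m handwheel '[[[1,0,0,-0.2,0],[1,0,0,-0.2,0],[1,0,0,0,0],[1,0,0,0,0]]]'
python3 - <<'E'
from h import *
from scipy.spatial.transform import Rotation as R
s=ctrl.sense();q=s['ee_rot'];y=R.from_quat(np.r_[q[1:],q[0]]).as_matrix()[:,1];print(s['eef_pos'],np.degrees(np.arctan2(y[1],y[0])),s['force'])
c=snap('side','s2');w=snap('wrist','w2');t=snap('top','t2')
cv2.imwrite('pics/v2.png',np.hstack([cv2.resize(c['img'][150:270,200:340],(467,400),interpolation=2),cv2.resize(w['img'],(333,400))]))
E
```

```text
time_s: 4.0
eef_pos: [424.7, 319.9, 146.7]
ee_rot: [-0.0, 0.56, 0.829, -0.001]
force: [0.3, -0.1, -2.9]
grip_width: 0.297
grip_force: 61.0
time_s: 5.0
eef_pos: [634.5, 342.4, 145.3]
ee_rot: [-0.0, 0.867, 0.498, -0.002]
force: [-0.1, 0.7, -4.1]
grip_width: 0.295
grip_force: 61.0
time_s: 5.4
eef_pos: [633.4, 342.7, 127.3]
ee_rot: [-0.0, 0.866, 0.5, -0.001]
force: [0.6, -0.1, -1.8]
grip_width: 0.297
grip_force: 60.9
[633.43932076 342.71386801 127.25953386] -30.024982645877135 [ 0.6461771  -0.08830037 -1.77154865]
```

View pics/v2.png

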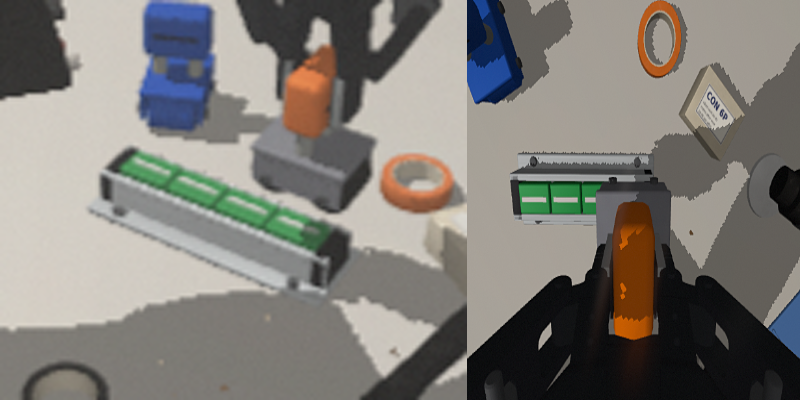

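The roller hangs level over the far end cap, with four pieces proud. I'll verify lateral alignment with the wrist view.

```bash
python3 - <<'E'
from h import *
np.set_printoptions(precision=1,suppress=True)
d=np.array([.866,-.5]);p=np.array([.5,.866])
for f,C in(('w1',1),('w2',1)):
    h=cv2.cvtColor(cv2.imread(f'pics/{f}.png'),cv2.COLOR_BGR2HSV);m=cv2.inRange(h,(50,90,40),(80,255,255))
    m=cv2.morphologyEx(m,cv2.MORPH_CLOSE,np.ones((9,9)))
    k,l,s,c=cv2.connectedComponentsWithStats(m)
    i=1+np.argmax(s[1:,4]);pts=np.argwhere(l==i)[:,::-1]
    W=np.array([px2w(f,*q,35)[:2] for q in pts]);r=W-[577.5,375]
    b=cv2.minAreaRect(W.astype(np.float32))
    print(f,b,'along',np.percentile(r@d,[1,99]),'perp',np.percentile(r@p,[1,99]))
s=ctrl.sense();print('tcp along,perp',(s['eef_pos'][:2]-[577.5,375])@d,(s['eef_pos'][:2]-[577.5,375])@p)
E
```

```text
w1 ((576.4048461914062, 376.85772705078125), (26.801671981811523, 155.95480346679688), 59.639400482177734) along [-78.3  74.1] perp [-11.9  14.2]
w2 ((558.61962890625, 390.7327575683594), (26.002126693725586, 104.62432098388672), 59.932456970214844) along [-75.4  21.8] perp [-8.  17.2]
tcp along,perp 65.14331033906534 0.3985073339605392
```

```bash
python3 -m handwheel '[[[1,0.015,0.026,-0.2,0],[1,0,0,-0.2,0],[1,0,0,-0.2,0],[1,0,0,0,0],[1,0,0,0,0]]]' 80
python3 -m handwheel '[[[1,0,0,-0.1,0],[1,0,0,-0.05,0],[1,0,0,-0.05,0],[1,0,0,-0.05,0],[1,0,0,0,0],[1,0,0,0,0]]]'
```

```text
time_s: 6.05
eef_pos: [634.9, 343.9, 97.4]
ee_rot: [-0.0, 0.866, 0.499, -0.0]
force: [-0.1, -0.5, -3.6]
grip_width: 0.293
grip_force: 80.1
time_s: 6.65
eef_pos: [635.9, 343.9, 87.6]
ee_rot: [0.001, 0.866, 0.499, 0.002]
force: [-0.9, -1.5, 10.6]
grip_width: 0.296
grip_force: 81.7
```

```bash
python3 -m handwheel '[[[1,0,0,-0.05,0],[1,0,0,-0.03,0],[1,0,0,-0.02,0],[1,0,0,0,0],[1,0,0,0,0],[1,0,0,0,0]]]'; python3 -c "
from h import *
s=ctrl.sense();print(s['eef_pos'],s['force'],s['wrist_torque'])"
```

```text
time_s: 7.25
eef_pos: [636.1, 343.9, 83.3]
ee_rot: [0.001, 0.866, 0.499, 0.002]
force: [-2.0, -2.3, 12.0]
grip_width: 0.293
grip_force: 81.8
[636.07980151 343.861095    83.25478767] [-1.99155111 -2.31520633 11.95561225] [-0.5021912   0.36299539  0.01035266]
```

```bash
python3 -m handwheel '[[[1,-0.052,0.03,-0.02,0],[1,-0.052,0.03,0,0],[1,-0.052,0.03,0,0],[1,-0.052,0.03,0,0],[1,-0.052,0.03,0,0],[1,-0.052,0.03,0,0],[1,-0.052,0.03,0,0],[1,-0.052,0.03,0,0],[1,-0.052,0.03,0,0],[1,-0.052,0.03,0,0]]]'; python3 - <<'E'
from h import *
s=ctrl.sense();print(s['eef_pos'],s['force'],s['wrist_torque'])
c=snap('side','s3');w=snap('wrist','w3')
cv2.imwrite('pics/v3.png',np.hstack([cv2.resize(c['img'][160:260,210:320],(440,400),interpolation=2),cv2.resize(w['img'][120:340,20:300],(360,400))]))
E
```

```text
time_s: 8.25
eef_pos: [610.3, 358.8, 82.4]
ee_rot: [0.001, 0.866, 0.499, 0.002]
force: [0.3, -3.8, 13.2]
grip_width: 0.296
grip_force: 82.2
[610.34563853 358.84514615  82.40674331] [ 0.3191271  -3.81517185 13.24072217] [-0.58697986  0.19416394 -0.00397952]
```

View pics/v3.png

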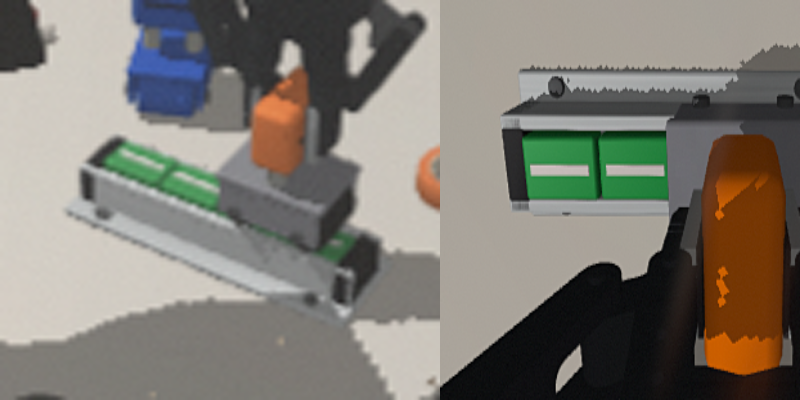

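The side crop shows the piece behind the roller now level, and the two ahead still proud. Rolling on.

```bash
for i in 1; do python3 -m handwheel '[[[1,-0.052,0.03,0,0],[1,-0.052,0.03,0,0],[1,-0.052,0.03,0,0],[1,-0.052,0.03,0,0],[1,-0.052,0.03,0,0],[1,-0.052,0.03,0,0],[1,-0.052,0.03,0,0],[1,-0.052,0.03,0,0],[1,-0.052,0.03,0,0],[1,-0.052,0.03,0,0]]]'; done
python3 -m handwheel '[[[1,-0.052,0.03,0,0],[1,-0.052,0.03,0,0],[1,-0.052,0.03,0,0],[1,-0.052,0.03,0,0],[1,-0.052,0.03,0,0],[1,-0.052,0.03,0,0],[1,-0.052,0.03,0,0],[1,-0.052,0.03,0,0],[1,-0.052,0.03,0,0],[1,-0.052,0.03,0,0]]]'
python3 -m handwheel '[[[1,-0.052,0.03,0,0],[1,-0.052,0.03,0,0],[1,-0.052,0.03,0,0],[1,-0.052,0.03,0,0],[1,-0.052,0.03,0,0],[1,-0.052,0.03,0,0],[1,-0.052,0.03,0,0],[1,-0.052,0.03,0,0],[1,-0.052,0.03,0,0],[1,-0.052,0.03,0,0]]]'
python3 -m handwheel '[[[1,-0.052,0.03,0,0],[1,0,0,0,0],[1,0,0,0,0],[1,0,0,0,0]]]'
python3 - <<'E'
from h import *
s=ctrl.sense();r=s['eef_pos'][:2]-[577.5,375];print(s['eef_pos'],r@[.866,-.5],r@[.5,.866],s['force'],s['wrist_torque'])
E
```

```text
time_s: 9.35
eef_pos: [584.4, 373.9, 82.3]
ee_rot: [0.001, 0.866, 0.499, 0.002]
force: [-0.1, -2.7, 12.7]
grip_width: 0.295
grip_force: 82.2
time_s: 10.35
eef_pos: [558.4, 389.0, 82.2]
ee_rot: [0.001, 0.866, 0.499, 0.002]
force: [0.7, -3.5, 13.0]
grip_width: 0.295
grip_force: 82.2
time_s: 11.35
eef_pos: [532.3, 404.2, 82.2]
ee_rot: [0.001, 0.866, 0.499, 0.002]
force: [0.9, -3.3, 13.1]
grip_width: 0.292
grip_force: 82.2
time_s: 11.75
eef_pos: [529.4, 405.9, 82.0]
ee_rot: [0.0, 0.866, 0.499, 0.002]
force: [-1.7, -1.6, 13.1]
grip_width: 0.293
grip_force: 82.2
[529.35884164 405.85908898  82.02208252] -57.11978763033924 2.6533918795017732 [-1.69887393 -1.55197537 13.05418219] [-0.38963517  0.35598219  0.01757934]
```

```bash
python3 -m handwheel '[[[1,-0.052,0.03,0,0],[1,-0.052,0.03,0,0],[1,-0.035,0.02,0,0],[1,0,0,0,0],[1,0,0,0,0],[1,0,0,0,0]]]'
python3 -m handwheel '[[[1,0,0,0.1,0],[1,0,0,0.2,0],[1,0,0,0.3,0],[1,0,0,0.4,0],[1,-0.4,-0.2,0.2,0],[1,-0.4,-0.4,0,0],[1,-0.4,-0.4,0,0],[1,-0.2,-0.2,0,0],[1,0,0,0,0],[1,0,0,0,0]]]'
python3 - <<'E'
from h import *
s=ctrl.sense();print(s['eef_pos'],s['force'])
c=snap('side','s4');w=snap('wrist','w4')
cv2.imwrite('pics/v4.png',np.hstack([cv2.resize(c['img'][170:270,160:310],(450,300),interpolation=2),cv2.resize(w['img'],(350,300))]))
E
```

```text
time_s: 12.35
eef_pos: [522.5, 409.9, 82.0]
ee_rot: [0.0, 0.866, 0.499, 0.002]
force: [-0.9, -1.8, 14.2]
grip_width: 0.292
grip_force: 82.2
time_s: 13.35
eef_pos: [451.8, 349.7, 139.8]
ee_rot: [-0.0, 0.866, 0.499, 0.0]
force: [-0.1, -0.7, -3.0]
grip_width: 0.299
grip_force: 80.4
[451.83540553 349.71941359 139.80977437] [-0.05173233 -0.68096694 -3.0334555 ]
```

View pics/v4.png

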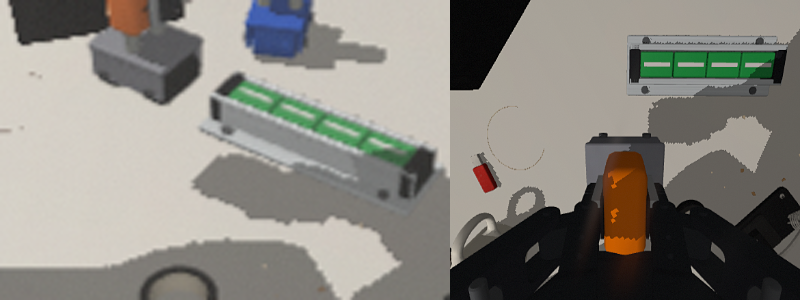

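All four pieces look level with the walls in both views. Now placing the roller farther from the rail.

```bash
python3 -m handwheel '[[[1,-0.22,-0.25,0,0],[1,-0.22,-0.25,0,0],[1,0,0,-0.4,0],[1,0,0,-0.4,0],[1,0,0,-0.4,0],[1,0,0,-0.2,0],[1,0,0,-0.1,0],[1,0,0,0,0],[1,0,0,0,0]]]'
python3 -m handwheel '[[[1,0,0,-0.02,0],[1,0,0,-0.02,0],[1,0,0,0,0],[1,0,0,0,0]]]'
python3 - <<'E'
from h import *
c=snap('side','s5');b=np.load('side0.npz')['img']; d=np.load('s4.npz')['img']
cr=lambda i:cv2.resize(i[185:250,225:312],(400,299),interpolation=2)
cv2.imwrite('pics/v5.png',np.vstack([np.hstack([cr(b),cr(d)]),cv2.resize(c['img'][170:270,130:310],(800,300),interpolation=2)]))
E
```

```text
time_s: 14.35
eef_pos: [429.9, 324.7, 65.0]
ee_rot: [0.0, 0.866, 0.499, 0.001]
force: [0.2, -0.1, -1.7]
grip_width: 0.297
grip_force: 80.5
time_s: 14.75
eef_pos: [429.4, 324.4, 62.4]
ee_rot: [0.0, 0.866, 0.499, 0.0]
force: [-0.6, 1.3, -2.7]
grip_width: 0.293
grip_force: 80.5
```

View pics/v5.png

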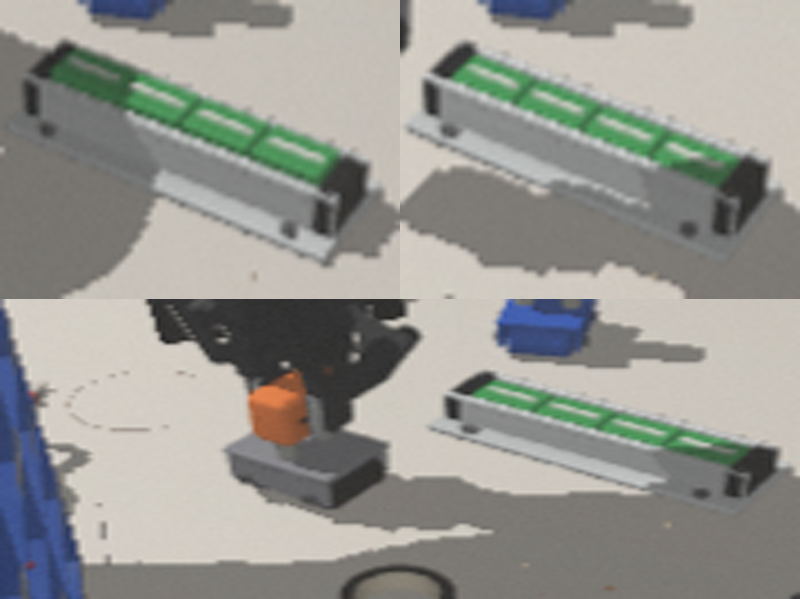

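Before and after, in the top row: the far wall top is now visible along the whole strip, so all four pieces are flush. The roller is still about 4 mm above the bench, so I'll lower it to contact.

```bash
python3 -m handwheel '[[[1,0,0,-0.04,0],[1,0,0,-0.04,0],[1,0,0,0,0],[1,0,0,0,0],[1,0,0,0,0]]]'
```

```text
time_s: 15.3
eef_pos: [429.4, 324.4, 58.3]
ee_rot: [0.0, 0.866, 0.499, 0.0]
force: [0.3, 0.1, -3.3]
grip_width: 0.295
grip_force: 80.8
```

```bash
python3 -m handwheel '[[[1,0,0,-0.02,0],[1,0,0,0,0],[1,0,0,0,0]]]'
```

```text
time_s: 15.6
eef_pos: [429.7, 324.5, 58.2]
ee_rot: [0.0, 0.866, 0.499, 0.0]
force: [-1.9, -1.7, 5.9]
grip_width: 0.294
grip_force: 81.7
```

```bash
python3 -m handwheel '[[[0.3,0,0,0,0],[0.2,0,0,0,0],[0.1,0,0,0,0],[0,0,0,0,0],[-0.3,0,0,0,0],[-0.6,0,0,0,0],[-0.6,0,0,0,0],[-0.6,0,0,0,0]]]' 20
python3 -m handwheel '[[[-0.6,0,0,0.1,0],[-0.6,0,0,0.3,0],[-0.6,0,0,0.4,0],[-0.6,0,0,0.5,0],[-0.6,0,0,0.5,0],[-0.6,0,0,0.5,0],[-0.6,0,0,0,0],[-0.6,0,0,0,0]]]'
python3 - <<'E'
from h import *
c=snap('side','s6');w=snap('wrist','w6')
cv2.imwrite('pics/v6.png',np.hstack([cv2.resize(c['img'][170:270,130:310],(450,300),interpolation=2),cv2.resize(w['img'],(350,300))]))
E
```

```text
time_s: 16.4
eef_pos: [429.4, 324.4, 57.3]
ee_rot: [-0.0, 0.866, 0.499, -0.0]
force: [-0.1, -0.4, 0.2]
grip_width: 0.799
grip_force: 0.0
time_s: 17.2
eef_pos: [429.3, 324.4, 172.4]
ee_rot: [0.0, 0.866, 0.499, 0.0]
force: [-0.7, 0.3, -0.3]
grip_width: 0.799
grip_force: 0.0
```

View pics/v6.png

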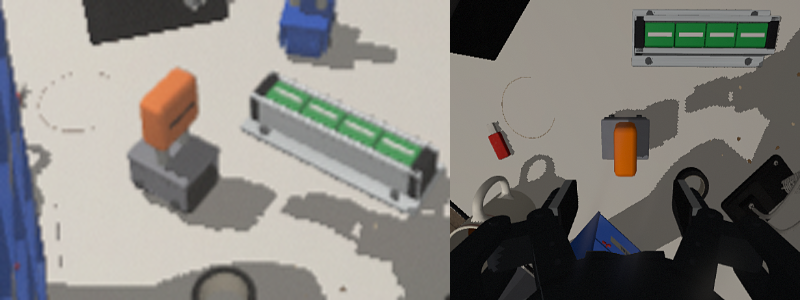

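The roller stands on its wheels clear of the rail, the strip is flush, and the tape looks to be where it was.

```bash
python3 -c "
from rig import ctrl
print(ctrl.finish_job())"
```

```text
the job is handed in; nothing more can be done
None
```

I rolled the strip end to end in one pass under about 13–16 N; in the pictures all four pieces sit flush, the roller stands on its wheels clear of the rail, and the tape was left alone. The job was handed in at about 17 s; no verdict was returned.

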